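# Clamp a power module with the cross knob under a board vise

## Robot

A 6-joint arm with a two-finger parallel gripper is mounted at the origin on the work surface. World frame = base frame: x ahead of the robot, y to its left, z up, the work surface at z = 0. Lengths are in mm, angles in rad, forces in N, time in s.
With the tool pointing down it reaches from about 350 to 775 mm from the base axis. Payload 7.3 kg.
Tool frame: the origin (TCP) lies midway between the tips of the shut fingers; the grasp point (between the pads) lies 19 mm behind it; z points along the fingers, y is the line along which they close (so a half turn about z gives the same grasp; the last joint's range is limited). The gripper opens to 92 mm and grips with 3 to 60 N. Pads are 19 mm wide; open, the fingers measure 130 mm over their backs; the gripper's body (75 mm by 190 mm) begins 47 mm behind the grasp point.
Start: joints at [-1.424, 0.342, 1.524, -0, 1.275, -0.146], TCP at [151.555, -502.669, 226.741] pointing down, gripper open.
Joint ranges: [-2.53, 2.53], [-0.77, 2.02], [0.04, 2.7], [-1, 4.14], [0.28, 2.66], [-3.11, 3.11]. Speed limits (rad/s): [2.57, 2.57, 3.14, 3.14, 3.14, 3.14].

## Interface

Orientations are given as [roll, pitch, yaw] about the fixed x, y, z axes, in that order (R = Rz(yaw) Ry(pitch) Rx(roll)).
In Python, from plant import bot gives the robot as it stands.
- The arm moves only by the tool jog_arm, never from a script. Its arguments are lists of equal length, an entry for each row: "dp": the shift along the tool's x, y, z in m, a list of three; "twist": the turn about the tool's z in degrees. A call has 1 to 10 rows; each row shifts and turns the commanded pose from where the row before left it, along the tool's axes as they then stand; what a row does not reach is not made up. A row lasts 1/8 s, in which the tool goes at most 62.5 mm and 10.7 degrees, less where a joint would pass 70% of its speed; a pose out of reach is approached as far as the arm can. A call is refused whole if a number of a shift passes 0.0625 or a number of a turn 10.7, either way. A call with a gripper value outside its range is refused whole. "jaw" is the finger opening in m, from 0 to 0.0918, set as the call begins (left out, the last holds). The fingers move at their own pace and stop on an object; the grip force is fixed at half the most. Time passes only in rows, so rows that do not move let the fingers close. It gives the time, the measured TCP pose, the force, the opening and the grip force at its end, in the units of the state.
- bot.get_obs(): the state, without advancing time (a new reading comes with each control period).
- bot.capture(name): name is "scene" or "side" or "wrist"; returns the picture (420x560x3 uint8, blue, green, red); there is no depth.
- bot.camera_params(name): a dict with "fx", "fy", "cx", "cy" (pixels), "k1" (the pictures are not rectified: a ray, as slopes to the right and down, at radius r is drawn at 1 + k1 r^2 times it, then the intrinsics apply), "R" (3x3) and "t" (3): a world point X has camera coordinates R X + t. Camera axes: x right, y down, z forward; pixel columns grow to the right and rows downward; lengths in mm; the calibration is good to about 2 mm. A picture is of the moment at which its call begins: read the wrist's pose just before it. camera_params takes no time and is no camera call; for the wrist camera it gives the pose at the moment of the call.
- bot.close_job(): hands the job in; it is judged then, once.
Trained networks look in the newest picture that a camera, given by its name, has taken for a name from the list of things; names that differ only in an ending like _2 or _b are one class to them, and where a whole thing is asked for, a point or a joint stands for the part that bears it (a point fixed in the world has none). Each returns a list of dicts, best first, with "confidence" (0 to 1); they miss things now and then, are a little off and sometimes report something else, mostly with a low value. They report only what shows in the picture. A call takes as long as a camera call. They do not tell look-alikes from the thing itself.
- bot.find_in(camera, label): "bbox" ([centre column, centre row, width, height] in pixels, round what is visible of it).
- bot.masks_of(camera, label): "pixels" (420x560 bool, what is visible of it) and "bbox" ([centre column, centre row, width, height] in pixels, round what is visible of it).
The state is a dict: "time": time; "joint_positions": joint angles; "dq": joint speeds; "tau": joint torques, N m; "tool_pos": TCP position; "tcp_rot": TCP orientation; "contact_force": force on the tool from outside, world axes, zero at the start; "moment": the same for the moment, N m; "grip_width": finger opening in mm; "finger_force": force on a finger pad.
Only numpy, scipy, OpenCV 4.12 (cv2) and the standard library are available. Lean on these libraries where they do the work, as an engineer would, in place of code of your own. Each camera call takes 0.05 s, during which the arm holds its last target. There are 200 camera calls.

## Task

Put the finned power module flat on the bed of the grey board vise, between the front jaw and the rear stop with its fins running from one to the other and its middle on the vise's centre line, and let go of it. Then turn the cross knob under the vise's front edge clockwise (seen from above) until the jaw holds the module firmly, at about 20 N; go by the feel of the knob and do not overtighten, since the module cracks. Leave the things on the bench around it alone.

Things in the scene. Friction and masses are not known exactly. Their poses are not given: they have to be found in the camera images.
- vise: Grey board vise fixed to the bench. Origin: on the bench straight below the knob's vertical axis; x points away from the robot, from knob to rear stop; y left, z up. Deck: x -12..170 mm, y -70..70, z 100..114; its top (z 114 mm) is the bed. Under the deck it is free for x -12..85 mm; behind are a pedestal and a 12 mm foot plate from x 40 mm.
- bed (a point): Point on the bed's centre line, 85 mm behind the knob axis, between front jaw and rear stop. The rear stop is a steel block on the bed, 50 mm wide, 32 high, with a spring-backed rubber pad (gives 1 mm per 6 N) facing the jaw. The pad's face is 116 to 130 mm behind the knob axis: set differently each time and not reported.
- knob (a joint): Cross knob under the deck: hub radius 16 mm, four level round steel arms 14 mm thick, tips 64 mm from the axis. Arms in front stick out past the deck and can be pushed from above. Rad, grows clockwise seen from above (tightening), 0 to 3.4. At q one arm points q clockwise from the vise's -x (to vise +y at pi/2), the others at quarter turns from it. It stays where left.
- knob_axis (a point): Fixed point on the knob's vertical axis at mid height of its arms: 80 mm over the bench, 20 mm below the deck's underside, 12 mm behind its front edge. Turning freely takes 0.40 N m (reads about 0.35 when paused mid-turn), plus 0.012 N m per newton of clamping: at 50 mm radius 8 N free, 13 N at 20 N clamping. Once jaw, module and stop touch, clamping grows by about 65 N per rad.
- jaw: Front jaw: steel block 16 mm thick (x), 50 wide, 30 high on the bed; only the knob drives it, 12 mm towards the rear stop per rad. Origin: on the bed at the middle of its clamping face, 50 mm from the knob axis at knob 0; axes as the vise's. Clamping force is that of jaw on module: 12 to 30 N is a good hold, over 40 N cracks the module.
- module: Power module: black block with an aluminium heat sink whose fins run along its length; 50 mm long (x, along the fins), 40 wide (y), 32 high, about 0.25 kg. Origin: centre of its underside, z up. It lies upright on the bench at one side of the vise. Either way round is right in the vise.
- tin: Bystander: round can, 56 mm across, 60 mm high, on the other side of the vise. Origin: centre of its underside.
- screwdriver: Bystander: screwdriver lying at the far left of the bench. Origin near its middle.
- transformer: Bystander: small transformer, dark iron core with a copper winding, 50 x 66 x 46 mm, at the far right. Origin: centre of its underside.
Things that resemble listed ones, but are neither listed nor needed, are in the scene too. What is shaped like the module but purple or yellow is not meant.

How it is judged (in metres and radians):
On the way, in this order (a step that is already met when the one before it is completed fails the run):
1. the module stands on the bed between jaw and rear stop, along the vise, let go of and not yet clamped (z of module in the frame of vise between 0.111 and 0.118 m and y of module in the frame of vise between -0.018 and 0.018 m and x of module in the frame of vise between 0.06 and 0.118 m and angle between module's own z axis and vertical below 0.06 rad and angle between the x axis of module and the x axis of vise, either way round below 0.2 rad and contact force between the fingers and module below 0.05 N and contact force between jaw and module below 5 N), for 0.2 s.
2. the jaw holds the module with 12 to 30 N (contact force between jaw and module between 12 and 30 N), for 0.2 s.
At the end, for the whole second after the job is handed in: The module stands flat on the bed (within 4 mm of its height), along the vise within 0.1 rad, within 18 mm of its centre line, at rest, and the jaw clamps it with 12 to 30 N (all of step 2 and z of module in the frame of vise between 0.111 and 0.118 m and y of module in the frame of vise between -0.018 and 0.018 m and x of module in the frame of vise between 0.06 and 0.118 m and angle between module's own z axis and vertical below 0.06 rad and angle between the x axis of module and the x axis of vise, either way round below 0.1 rad and linear speed of module below 0.01 m/s and contact force between the fingers and module below 0.05 N); the robot touches nothing.
It fails at once if the module is clamped with more than 40 N (contact force between jaw and module above 40 N).
It fails at once if the tin is moved more than 20 mm (distance of tin from where it was at the start of the episode above 0.02 m).
It fails at once if the screwdriver is moved more than 20 mm (distance of screwdriver from where it was at the start of the episode above 0.02 m).
It fails at once if the transformer is moved more than 20 mm (distance of transformer from where it was at the start of the episode above 0.02 m).
It also fails if it takes over 67 s, if anything falls off the work surface, if the arm or the gripper's body presses on something with over 40 N, if the wrist force passes 120 N, or if a joint passes its speed limit or range.

## Working session

There is one attempt and no reset: what is moved stays moved. The work goes in short steps, Python scripts to look and compute and a tool call to move; the robot and the scene stay as the last step left them, time stands still between calls to the robot, and variables do not carry over. Pictures are saved under pics/ and viewed, at most 10 in all, crops included, and the job is handed in when it is done.

Besides the shell and the picture viewer there is one more tool, called after "Request:" in YAML: its name, and indented under it one key for each argument. jog_arm: Moves the arm, as the interface text tells. Its arguments: {"type":"object","properties":{"dp":{"type":"array"},"twist":{"type":"array"},"jaw":{"type":"number"}},"required":["dp","twist"]}

```bash
mkdir -p pics; ls; cat > h.py <<'E'
import numpy as np, cv2
from plant import bot
def ray(P,uv):
    K=np.array([[P["fx"],0,P["cx"]],[0,P["fy"],P["cy"]],[0,0,1.]])
    d=((uv[0]-P["cx"])/P["fx"],(uv[1]-P["cy"])/P["fy"])
    r=np.hypot(*d); s=r
    for _ in range(30): s=r/(1+P["k1"]*s*s)
    f=s/r if r>0 else 1
    R=np.array(P["R"]);t=np.array(P["t"])
    return -R.T@t, R.T@np.array([d[0]*f,d[1]*f,1])
def at_z(P,uv,z):
    c,v=ray(P,uv); return c+v*(z-c[2])/v[2]
def proj(P,X):
    c=np.array(P["R"])@np.array(X,float)+np.array(P["t"]); x,y=c[0]/c[2],c[1]/c[2]
    k=1+P["k1"]*(x*x+y*y); return np.array([P["fx"]*x*k+P["cx"],P["fy"]*y*k+P["cy"]])
E
python3 - <<'E'
from h import *
a=bot.capture("scene");
for l in ["module","vise","knob","jaw","tin"]:
    print(l,[(np.round(d["bbox"]).tolist(),round(d["confidence"],2)) for d in bot.find_in("scene",l)])
b=bot.capture("side")
for l in ["module","vise","knob","jaw","tin"]:
    print(l,[(np.round(d["bbox"]).tolist(),round(d["confidence"],2)) for d in bot.find_in("side",l)])
cv2.imwrite("pics/scene.png",a);cv2.imwrite("pics/side.png",b)
for n in["scene","side"]:
    P=bot.camera_params(n);print(n,-np.array(P["R"]).T@np.array(P["t"]),np.array(P["R"])[2],P["fx"])
o=bot.get_obs();print(o)
E
```

```text
pics
module [([300.0, 174.0, 19.0, 21.0], 0.89), ([335.0, 181.0, 22.0, 25.0], 0.54), ([348.0, 160.0, 15.0, 16.0], 0.49), ([353.0, 202.0, 5.0, 4.0], 0.45)]
vise [([333.0, 236.0, 95.0, 100.0], 0.58)]
knob [([293.0, 206.0, 15.0, 25.0], 0.61)]
jaw [([322.0, 204.0, 18.0, 20.0], 0.76)]
tin [([209.0, 291.0, 22.0, 32.0], 0.84)]
module [([259.0, 327.0, 32.0, 38.0], 0.79), ([209.0, 315.0, 27.0, 30.0], 0.74), ([178.0, 357.0, 31.0, 33.0], 0.67), ([211.0, 274.0, 31.0, 24.0], 0.59), ([315.0, 182.0, 24.0, 23.0], 0.46)]
vise [([244.0, 218.0, 91.0, 80.0], 0.95), ([316.0, 181.0, 21.0, 22.0], 0.33)]
knob []
jaw [([247.0, 200.0, 21.0, 22.0], 0.92)]
tin [([344.0, 200.0, 21.0, 26.0], 0.67)]
scene [1065.79880132 -745.6838176   909.011783  ] [-0.46172429  0.60162721 -0.65180931] 514.6729690253844
side [ 27.15505328 607.5612959  551.14120539] [ 0.545365   -0.67262067 -0.50015842] 398.2637802411032
{'time': 0.6, 'joint_positions': array([-1.42400211e+00,  3.41974877e-01,  1.52411381e+00, -3.30492180e-06,
        1.27539667e+00, -1.45996265e-01]), 'dq': array([ 0.00015707,  0.00154319, -0.00031134, -0.00153119, -0.00035662,
       -0.00105854]), 'tau': array([-1.33686368e-03, -4.30932641e+01, -2.44396001e+01,  7.17054424e-02,
        4.84144106e-02, -6.45382244e-06]), 'tool_pos': array([ 151.55234348, -502.66374157,  226.7487271 ]), 'tcp_rot': array([3.14148696e+00, 1.87367578e-05, 2.92791447e-01]), 'contact_force': array([-0.58376441, -0.24806744,  0.19794497]), 'moment': array([ 0.00822618, -0.01529506, -0.02911454]), 'finger_force': 0.0, 'grip_width': 91.63884564412358}
```

```bash
python3 - <<'E'
import cv2
a=cv2.imread("pics/scene.png")[110:350,170:450];b=cv2.imread("pics/side.png")[150:390,130:410]
import numpy as np
a=cv2.resize(a,None,fx=2.85,fy=2.5);b=cv2.resize(b,None,fx=2.85,fy=2.5)
cv2.imwrite("pics/a.png",a);cv2.imwrite("pics/b.png",b)
E
```

```text
(no output)
```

View pics/a.png

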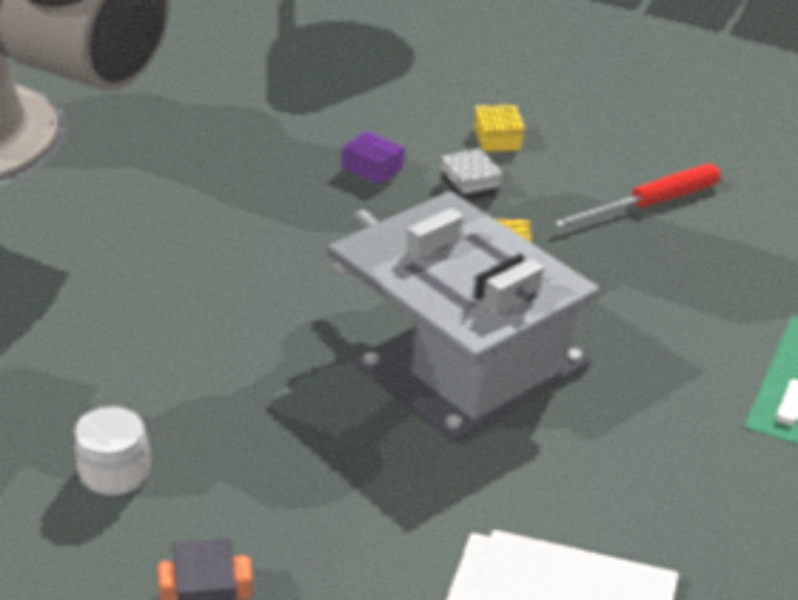

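View pics/b.png

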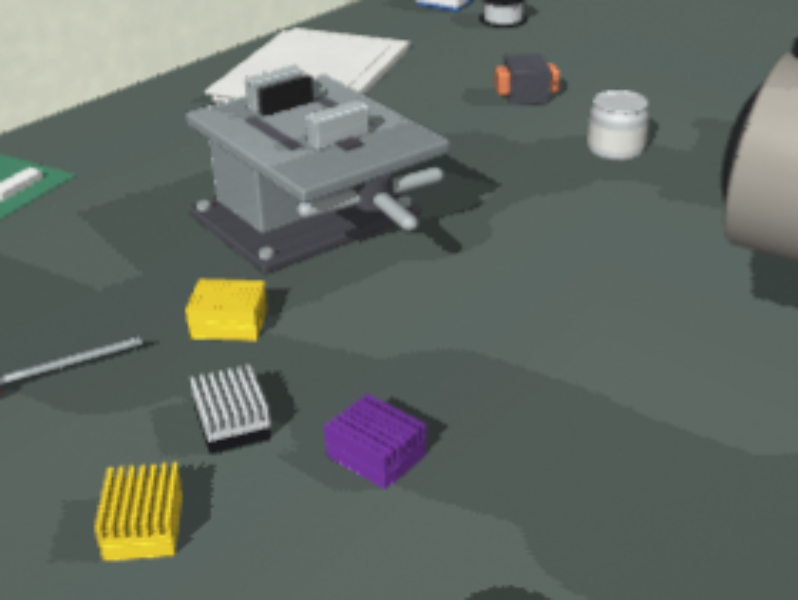

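The module could be taken for four things. In the scene picture they are purple at (300,174), yellow at (345,161), yellow at (353,202), and the aluminium/black block at (335,179). The last one matches the description, and in the side picture it is at (211,313). The vise's knob faces the robot.

```bash
python3 - <<'E'
from h import *
from scipy.optimize import least_squares
PS={n:bot.camera_params(n) for n in["scene","side"]}
fa=lambda p:(p[0]/2.85+170,p[1]/2.5+110); fb=lambda p:(p[0]/2.85+130,p[1]/2.5+150)
def T(q,X): c,s=np.cos(q[2]),np.sin(q[2]); return [q[0]+c*X[0]-s*X[1],q[1]+s*X[0]+c*X[1],X[2]]
obs=[("scene",(-12,-70,114),fa((330,250))),("scene",(-12,70,114),fa((450,195))),("scene",(170,70,114),fa((600,288))),("scene",(170,-70,114),fa((478,350))),
("side",(170,70,114),fb((188,120))),("side",(-12,70,114),fb((306,187))),("side",(-12,-70,114),fb((449,143)))]
c0=at_z(PS["scene"],fa((460,270)),114)
r=least_squares(lambda q:np.concatenate([proj(PS[n],T(q,X))-u for n,X,u in obs]),[c0[0]-80,c0[1],0.],x_scale=[1,1,.01],loss="soft_l1")
print("vise",r.x,np.round(r.fun,1))
q=r.x
# stop pad, jaw
print("side knob axis px",proj(PS["side"],T(q,(0,0,80))))
for name,uv in [("tip1",fb((412,222))),("tip2",fb((440,174))),("tip3",fb((306,209)))]:
    w=at_z(PS["side"],uv,80)-T(q,(0,0,80)); a=np.arctan2(w[1],w[0])-q[2]
    print(name,np.hypot(*w[:2]),"cw from -x:",(np.pi-a)%(np.pi/2), a)
# module silhouette fit
M={}
for n,c in [("scene",(335,179)),("side",(211,314))]:
    bot.capture(n)
    ds=bot.masks_of(n,"module"); d=min(ds,key=lambda d:np.hypot(d["bbox"][0]-c[0],d["bbox"][1]-c[1])); M[n]=d["pixels"];print(n,d["bbox"],d["confidence"],d["pixels"].sum())
def sil(n,m):
    pts=[proj(PS[n],T(m,(x,y,z)))*8 for x in(-25,25) for y in(-20,20) for z in(0,32)]
    im=np.zeros((420*4,560*4),np.uint8); cv2.fillConvexPoly(im,cv2.convexHull(np.array(pts)/2).astype(np.int32),255)
    return cv2.resize(im,(560,420),interpolation=cv2.INTER_AREA)/255.
c=at_z(PS["side"],(211,314),16)
def cost(m): return sum(np.abs(sil(n,m)-M[n]).sum() for n in M)
from scipy.optimize import minimize
best=min((minimize(lambda p:cost([p[0],p[1],p[2]/20]),[c[0],c[1],20*y0],method="Nelder-Mead",options=dict(initial_simplex=[[c[0],c[1],20*y0],[c[0]+8,c[1],20*y0],[c[0],c[1]+8,20*y0],[c[0],c[1],20*y0+5]])) for y0 in np.arange(0,3.14,.39)),key=lambda r:r.fun)
m=[best.x[0],best.x[1],best.x[2]/20];print("module",m,best.fun)
for nm,uv in [("purple",(262,327)),("yel1",(178,355)),("yel2",(209,273))]: print(nm,at_z(PS["side"],uv,16))
print("vise in tin",at_z(PS["scene"],(209,291),30))
E
```

```text
vise [ 5.37271169e+02  4.67616393e+01 -2.10387278e-01] [-2.  -1.4 -0.8 -2.2  0.6 -0.4 -0.3  2.2 -2.1 -4.3 -0.9  0.1  0.5 -3. ]
side knob axis px [260.49198547 225.09731186]
tip1 63.71084670368088 cw from -x: 0.15340005463484552 2.9881925989549476
tip2 58.59608787576186 cw from -x: 0.26932473060828066 -1.8401210574031774
tip3 59.53326809129078 cw from -x: 0.06405105414313095 1.5067452726517656
scene [333.4, 180.4, 20.7, 21.1] 0.9 336
side [211.2, 314.8, 26.2, 30.9] 0.62 671Traceback (most recent call last):
  File "<stdin>", line 29, in <module>
  File "<stdin>", line 29, in <genexpr>
    res = _minimize_neldermead(fun, x0, args, callback, bounds=bounds,
                               **options)
    fsim[k] = func(sim[k])
              ~~~~^^^^^^^^
    fx = function(np.copy(x), *(wrapper_args + args))
  File "<stdin>", line 29, in <lambda>
  File "<stdin>", line 27, in cost
  File "<stdin>", line 27, in <genexpr>
  File "<stdin>", line 24, in sil
cv2.error: OpenCV(4.12.0) /io/opencv/modules/imgproc/src/convhull.cpp:143: error: (-215:Assertion failed) total >= 0 && (depth == CV_32F || depth == CV_32S) in function 'convexHull'
```

```bash
cat >> h.py <<'E'
from scipy.optimize import minimize
def T(q,X): c,s=np.cos(q[2]),np.sin(q[2]); return [q[0]+c*X[0]-s*X[1],q[1]+s*X[0]+c*X[1],X[2]]
def sil(P,m,z0=0):
    pts=np.array([proj(P,T(m,(x,y,z0+z))) for x in(-25,25) for y in(-20,20) for z in(0,32)])
    im=np.zeros((1680,2240),np.uint8); cv2.fillConvexPoly(im,cv2.convexHull((pts*4+1.5).astype(np.float32)).astype(np.int32),255)
    return cv2.resize(im,(560,420),interpolation=cv2.INTER_AREA)/255.
def fitmod(PM,c,z0=0,yaws=np.arange(0,3.14,.39)):
    f=lambda p:sum(np.abs(sil(P,[p[0],p[1],p[2]/20],z0)-m).sum() for P,m in PM)
    b=sorted((minimize(f,[c[0],c[1],20*y],method="Nelder-Mead",options=dict(initial_simplex=[[c[0]+i,c[1]+j,20*y+k] for i,j,k in((0,0,0),(8,0,0),(0,8,0),(0,0,5))],maxiter=120)) for y in yaws),key=lambda r:r.fun)
    return [(r.x[0],r.x[1],r.x[2]/20,r.fun) for r in b[:3]]
E
python3 - <<'E'
from h import *
PM=[]
for n,c in [("scene",(335,179)),("side",(211,314))]:
    a=bot.capture(n)
    d=min(bot.masks_of(n,"module"),key=lambda d:np.hypot(d["bbox"][0]-c[0],d["bbox"][1]-c[1])); PM.append((bot.camera_params(n),d["pixels"]))
P=PM[1][0]; c=at_z(P,(211,314),16)
print(fitmod(PM,c)); print(fitmod(PM[1:],c)[:2]); 
for nm,uv in [("purple",(262,327)),("yel1",(178,355)),("yel2",(209,273))]: print(nm,at_z(P,uv,16))
# fin direction in side crop
print("fin dir", at_z(P,(130+245/2.85,150+367/2.5),32)-at_z(P,(130+268/2.85,150+432/2.5),32))
o=bot.get_obs(); W=bot.camera_params("wrist"); R=np.array(W["R"]); print(o["time"],-R.T@W["t"],R,W["fx"])
E
```

```text
[(np.float64(474.0985863432669), np.float64(262.7723000916915), np.float64(2.6298991296424825), np.float64(144.29803921568626)), (np.float64(474.0346425015901), np.float64(262.86139724517244), np.float64(2.6320325087556222), np.float64(144.29803921568626)), (np.float64(473.9666474181472), np.float64(262.8768396480783), np.float64(2.630840567595504), np.float64(144.29803921568626))]
[(np.float64(473.0990540929925), np.float64(263.82371024989635), np.float64(2.630224293005476), np.float64(105.2156862745098)), (np.float64(473.1426017600588), np.float64(263.9389847944367), np.float64(2.623696616444627), np.float64(107.7764705882353))]
purple [376.77378532 227.95079612  16.        ]
yel1 [444.90456001 360.89648287  16.        ]
yel2 [565.02483622 183.25912375  16.        ]
fin dir [ 60.16574431 -37.15519162   0.        ]
1.0 [ 228.51538856 -479.93611332  383.74154782] [[ 0.28742048 -0.957804   -0.00097926]
 [-0.91385805 -0.2745389   0.29915189]
 [-0.28679773 -0.08508748 -0.954205  ]] 375.5329731153437
```

The module is at about (474,263), yaw −0.51. The vise is at about (537,47), yaw −0.21. I'm moving to a vantage point above both.

Request:
jog_arm:
  dp:
    - [0.0485, -0.0231, -0.0104]
    - [0.0485, -0.0231, -0.0104]
    - [0.0485, -0.0231, -0.0104]
    - [0.0485, -0.0231, -0.0104]
    - [0.0485, -0.0231, -0.0104]
    - [0.0485, -0.0231, -0.0104]
    - [0.0485, -0.0231, -0.0104]
    - [0.025, -0.055, 0]
    - [0.025, -0.055, 0]
    - [0.025, -0.055, 0]
  twist: [0, 0, 0, 0, 0, 0, 0, 0, 0, 0]
  jaw: 0.07

```text
time: 2.25
tool_pos: [454.2, -68.4, 299.6]
tcp_rot: [3.141, -0.0, 0.293]
contact_force: [1.4, -0.2, 0.7]
grip_width: 69.8
finger_force: 0.0
```

Request:
jog_arm:
  dp:
    - [0.025, -0.055, 0]
    - [0.025, -0.055, 0]
    - [0.025, -0.055, 0]
    - [0, 0, 0]
    - [0, 0, 0]
    - [0, 0, 0]
    - [0, 0, 0]
  twist: [0, 0, 0, 9.6, 9.6, 9.6, 0]

```text
time: 3.12
tool_pos: [478.3, 109.5, 299.5]
tcp_rot: [3.142, -0.0, -0.208]
contact_force: [0.4, 0.1, 0.0]
grip_width: 70.0
finger_force: 0.0
```

```bash
python3 - <<'E'
from h import *
import pickle
bot.get_obs()
W=bot.camera_params("wrist"); a=bot.capture("wrist"); cv2.imwrite("pics/w1.png",a); pickle.dump(W,open("w1.pkl","wb"))
o=bot.get_obs(); print(o["time"],o["tool_pos"],o["tcp_rot"],o["contact_force"])
ds=bot.masks_of("wrist","module")
for d in ds: print(d["bbox"],d["confidence"],cv2.mean(a,d["pixels"].astype(np.uint8))[:3],at_z(W,d["bbox"][:2],16))
d=min(ds,key=lambda d:np.hypot(*(at_z(W,d["bbox"][:2],16)-[474,263,16])[:2]))
print(fitmod([(W,d["pixels"])],(474,263)))
q=[537.3,46.8,-.21]
for X in [(-12,-70,114),(-12,70,114),(170,70,114),(170,-70,114),(0,0,80),(50,0,114)]: print(X,proj(W,T(q,X)))
E
```

```text
3.175 [478.26480612 109.42075287 299.49350502] [ 3.14150911e+00  4.59450070e-06 -2.06343513e-01] [-0.53496809  0.64737762  0.57619113]
[158.9, 196.5, 45.3, 51.4] 0.96 (167.5738274464389, 170.37290098436594, 166.7237984944991) [471.01677054 261.34925576  16.        ]
[205.9, 258.0, 46.6, 46.2] 0.95 (117.79864636209814, 40.867174280879865, 86.60321489001691) [380.12497652 226.72706561  16.        ]
[198.1, 107.0, 66.4, 57.2] 0.83 (57.710430721328486, 196.85781006746237, 217.9885832900882) [562.71414199 185.97056457  16.        ]
[93.7, 230.9, 54.4, 54.5] 0.71 (50.962707974756164, 173.9259896729776, 194.59781985083188) [445.34112292 356.7153521   16.        ]
[(np.float64(472.65664938551447), np.float64(261.44667171077253), np.float64(-0.53072395683058), np.float64(131.0392156862745)), (np.float64(472.73812315876313), np.float64(261.5171174713691), np.float64(2.615212709920917), np.float64(131.478431372549)), (np.float64(473.24737925772956), np.float64(261.19247784553056), np.float64(2.6103148116833497), np.float64(131.5529411764706))]
(-12, -70, 114) [412.1410004  120.10757672]
(-12, 70, 114) [255.60118789 119.49120655]
(170, 70, 114) [ 252.05786643 -119.18345531]
(170, -70, 114) [ 431.96693926 -116.33895407]
(0, 0, 80) [329.84980564 104.66211361]
(50, 0, 114) [337.06700629  44.98667957]
```

View pics/w1.png

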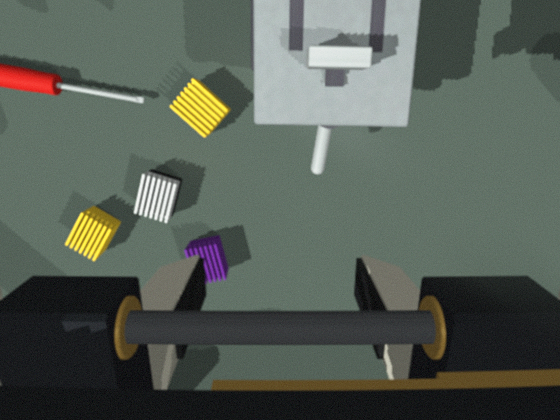

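The aluminium module is in the wrist view at (158,196), and the look-alikes are yellow and purple. The vise front edge runs from (254,123) to (408,127), with one knob arm tip at (317,172). I'm going above the module for a closer check.

Request:
jog_arm:
  dp:
    - [-0.0121, -0.0495, 0]
    - [-0.0121, -0.0495, 0]
    - [-0.0121, -0.0495, 0]
    - [0, 0, 0.05]
    - [0, 0, 0.05]
    - [0, 0, 0.05]
    - [0, 0, 0]
  twist: [0, 0, 0, 9, 9, 0, 0]

```text
time: 4.1
tool_pos: [471.5, 261.2, 146.4]
tcp_rot: [3.135, 0.005, -0.522]
contact_force: [0.5, 0.0, 0.1]
grip_width: 69.9
finger_force: 0.0
```

```bash
python3 - <<'E'
from h import *
import pickle
from scipy.optimize import least_squares
W1=pickle.load(open("w1.pkl","rb"))
A,B=at_z(W1,(254,123),114),at_z(W1,(408.5,126.5),114); e=A-B
yaw=np.arctan2(-e[0],e[1]); mid=(A+B)/2; print("edge len",np.linalg.norm(e),"vise",mid[:2]+12*np.array([np.cos(yaw),np.sin(yaw)]),yaw)
q=[*(mid[:2]+12*np.array([np.cos(yaw),np.sin(yaw)])),yaw]
w=at_z(W1,(317,172),80)-T(q,(0,0,80)); print("arm",np.hypot(*w[:2]),"cw from -x",np.pi-((np.arctan2(w[1],w[0])-yaw)%(2*np.pi)))
jt=at_z(W1,(308,46),144),at_z(W1,(371,47),144); print("jaw back top edge y/x in vise",[(np.array([[np.cos(yaw),np.sin(yaw)],[-np.sin(yaw),np.cos(yaw)]])@(j[:2]-q[:2])).round(1) for j in jt])
bot.get_obs();W=bot.camera_params("wrist"); a=bot.capture("wrist"); o=bot.get_obs(); print(o["time"],o["tool_pos"],o["tcp_rot"])
ds=bot.masks_of("wrist","module")
d=min(ds,key=lambda d:np.hypot(*(at_z(W,d["bbox"][:2],16)-[473,262,16])[:2])); print(d["bbox"],d["confidence"])
f=fitmod([(W,d["pixels"])],(473,262),yaws=[-.5,-.55,-.45]); print(f)
im=a.copy(); m=f[0][:3]
pts=np.array([proj(W,T(m,(x,y,32))) for x,y in((-25,-20),(25,-20),(25,20),(-25,20))]).astype(int); cv2.polylines(im,[pts],True,(0,0,255),1)
cv2.imwrite("pics/w2.png",im)
E
```

```text
edge len 138.75401257967388 vise [533.43127488  49.56095403] -0.22865623869845905
arm 62.58164617187675 cw from -x 0.12043680157411663
jaw back top edge y/x in vise [array([49.5, 25.7]), array([ 50. , -23.1])]
4.15 [473.37655642 261.9707068  149.18304561] [ 3.13958342e+00  1.56225652e-03 -5.22345956e-01]
[277.6, 198.7, 58.5, 69.0] 0.76
[(np.float64(473.05520424193674), np.float64(261.4815165067288), np.float64(-0.5246215580982435), np.float64(210.21960784313723)), (np.float64(473.0315632540968), np.float64(261.42953460152336), np.float64(-0.5244570004107405), np.float64(213.60784313725492)), (np.float64(472.8476811234102), np.float64(261.5033365430617), np.float64(-0.5139045120862281), np.float64(217.26666666666668))]
```

View pics/w2.png

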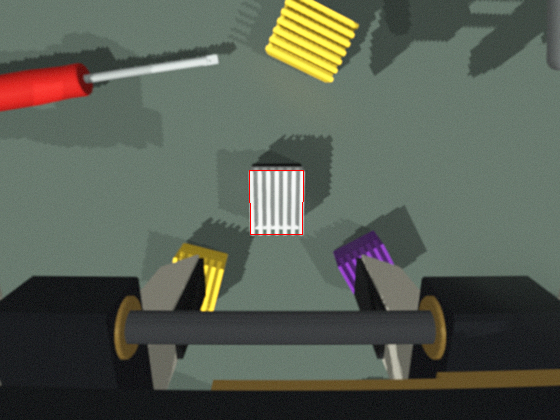

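The close view confirms it: aluminium fins on black at (277,200), with the fitted outline lying on it and the fins along tool x.

Request:
jog_arm:
  dp:
    - [0, 0, 0.048]
    - [0, 0, 0.048]
    - [0, 0, 0.038]
    - [0, 0, 0.01]
    - [0, 0, 0]
  twist: [0, 0, 0, 0, 0]

```text
time: 4.82
tool_pos: [475.2, 262.7, 7.1]
tcp_rot: [-3.14, -0.002, -0.524]
contact_force: [0.1, 0.3, 0.3]
grip_width: 69.8
finger_force: 0.0
```

Request:
jog_arm:
  dp:
    - [0, 0, 0]
    - [0, 0, 0]
    - [0, 0, 0]
    - [0, 0, 0]
    - [0, 0, 0]
  twist: [0, 0, 0, 0, 0]
  jaw: 0.03

```text
time: 5.45
tool_pos: [474.0, 262.2, 6.0]
tcp_rot: [-3.141, -0.0, -0.524]
contact_force: [-1.0, -0.7, 6.2]
grip_width: 39.7
finger_force: 30.0
```

Request:
jog_arm:
  dp:
    - [0, 0, -0.059]
    - [0, 0, -0.059]
    - [0, 0, -0.059]
    - [0, 0, -0.059]
    - [0, 0, -0.059]
    - [0.0316, 0.0488, 0]
    - [0.0316, 0.0488, 0]
    - [0.0316, 0.0488, 0]
    - [0.0316, 0.0488, 0]
    - [0, 0, 0]
  twist: [0, 0, -5.8, -5.8, -5.8, 0, 0, 0, 0, 0]

```text
time: 6.7
tool_pos: [555.1, 40.2, 299.3]
tcp_rot: [3.14, 0.002, -0.226]
contact_force: [-0.7, 0.8, -0.8]
grip_width: 39.8
finger_force: 30.0
```

Request:
jog_arm:
  dp:
    - [0, 0, 0]
  twist: [0]

```text
time: 6.82
tool_pos: [554.0, 44.3, 299.9]
tcp_rot: [-3.141, 0.002, -0.221]
contact_force: [-0.7, -0.6, -1.4]
grip_width: 39.8
finger_force: 30.0
```

```bash
python3 - <<'E'
from h import *
import pickle
o=bot.get_obs();W=bot.camera_params("wrist"); a=bot.capture("wrist"); cv2.imwrite("pics/w3.png",a); pickle.dump(W,open("w3.pkl","wb"))
print(o["time"],o["tool_pos"],o["tcp_rot"],o["grip_width"])
q=[534.5,49,-.224]
for X in [(-12,-70,114),(-12,70,114),(170,70,114),(170,-70,114),(0,0,80)]: print(X,proj(W,T(q,X)).round(1))
E
```

```text
6.825 [554.04624895  44.28816014 299.86715616] [-3.14137326e+00  1.60715068e-03 -2.20979516e-01] 39.782089611567
(-12, -70, 114) [351.7 216.2]
(-12, 70, 114) [206.2 216. ]
(170, 70, 114) [194.7   7.3]
(170, -70, 114) [363.7   7.6]
(0, 0, 80) [279.1 194.9]
```

View pics/w3.png

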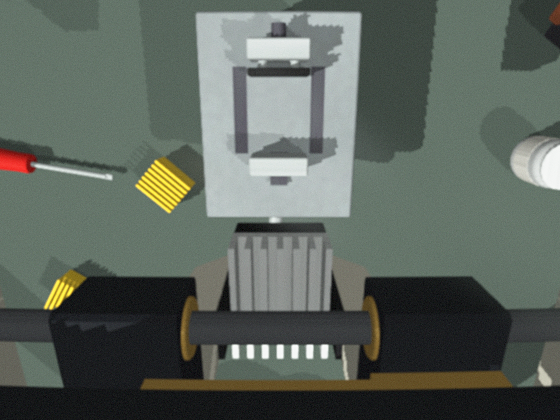

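The whole deck is in view, with corners at (197,13), (361,13), (350,216) and (207,216). The jaw top is at (278,166) and the black pad at (278,72).

```bash
python3 - <<'E'
from h import *
import pickle
from scipy.optimize import least_squares
W=pickle.load(open("w3.pkl","rb")); W1=pickle.load(open("w1.pkl","rb"))
obs=[(W,(170,70,114),(196.5,13)),(W,(170,-70,114),(361,13)),(W,(-12,-70,114),(350.5,216.5)),(W,(-12,70,114),(207,216.5)),(W1,(-12,70,114),(254,123)),(W1,(-12,-70,114),(408.5,126.5))]
for ob in (obs,obs[:4]):
  r=least_squares(lambda q:np.concatenate([proj(P,T(q,X))-u for P,X,u in ob]),[535,48,-.22],x_scale=[1,1,.01])
  print(r.x,np.round(r.fun,1))
q=r.x;c,s=np.cos(q[2]),np.sin(q[2]);toV=lambda X:np.array([[c,s],[-s,c]])@(X[:2]-q[:2])
print("jaw face top",toV(at_z(W,(278,157.5),144)),"front bottom",toV(at_z(W,(278,176),114)),"pad face",toV(at_z(W,(278,76.5),128)),toV(at_z(W,(278,76.5),140)))
p=np.array(T(q,(86,0,0)));o=bot.get_obs();d=p-o["tool_pos"];y=o["tcp_rot"][2];print("target",p,"tool dx",np.cos(y)*d[0]+np.sin(y)*d[1],"dy",np.sin(y)*d[0]-np.cos(y)*d[1],"twist deg",-np.degrees(q[2]-y),o["tool_pos"])
E
```

```text
[ 5.32255569e+02  4.98198321e+01 -2.23852839e-01] [-2.  -2.6  2.1 -2.4  0.7  2.1 -0.9  1.8 -0.6  1.7  0.7  1. ]
[ 5.31678418e+02  4.98347312e+01 -2.22742564e-01] [-2.1 -1.7  2.  -1.7  0.8  2.5 -0.8  2.4]
jaw face top [52.41510827  0.50957082] front bottom [30.19473815  0.69164309] pad face [117.36710802   0.5435827 ] [116.8752244    0.47879347]
target [615.55381169  30.83687884   0.        ] tool dx 63.18019870057473 dy 0.32333402420045054 twist deg 0.17175188436284872 [553.96338264  44.92450113 300.11171396]
```

Request:
jog_arm:
  dp:
    - [0.031, 0, 0]
    - [0.031, 0, 0]
    - [0, 0, 0.05]
    - [0, 0, 0.05]
    - [0, 0, 0.04]
    - [0, 0, 0.02]
    - [0, 0, 0.01]
    - [0, 0, 0.007]
    - [0, 0, 0]
    - [0, 0, 0]
  twist: [0, 0, 0, 0, 0, 0, 0, 0, 0, 0]

```text
time: 8.12
tool_pos: [615.4, 30.6, 124.5]
tcp_rot: [-3.141, -0.002, -0.22]
contact_force: [-0.7, 0.1, -1.6]
grip_width: 39.7
finger_force: 30.0
```

Request:
jog_arm:
  dp:
    - [0, 0, 0.002]
    - [0, 0, 0.001]
    - [0, 0, 0]
  twist: [0, 0, 0]

```text
time: 8.5
tool_pos: [614.9, 30.5, 120.4]
tcp_rot: [3.141, 0.0, -0.22]
contact_force: [-0.1, 0.9, -2.5]
grip_width: 39.8
finger_force: 30.0
```

Request:
jog_arm:
  dp:
    - [0, 0, 0]
    - [0, 0, 0]
    - [0, 0, 0]
    - [0, 0, -0.01]
    - [0, 0, -0.04]
    - [0, 0, -0.05]
    - [0, 0, -0.05]
    - [-0.0, 0, 0]
  twist: [0, 0, 0, 0, 0, 0, 0, 0]
  jaw: 0.065

```text
time: 9.5
tool_pos: [616.8, 30.5, 276.3]
tcp_rot: [-3.14, -0.01, -0.22]
contact_force: [-0.0, 0.0, -1.4]
grip_width: 65.1
finger_force: 0.0
```

```bash
python3 - <<'E'
from h import *
o=bot.get_obs();W=bot.camera_params("wrist"); a=bot.capture("wrist"); cv2.imwrite("pics/w4.png",a)
print(o["time"],o["tool_pos"],o["tcp_rot"],o["grip_width"])
ds=bot.masks_of("wrist","module")
d=min(ds,key=lambda d:np.hypot(*(at_z(W,d["bbox"][:2],130)-[615,31,130])[:2])); print(d["bbox"],d["confidence"])
f=fitmod([(W,d["pixels"])],(615,31),z0=114,yaws=[-.22,-.3]); print(f)
q=[531.9,49.8,-.223];c,s=np.cos(q[2]),np.sin(q[2]);print(np.array([[c,s],[-s,c]])@(np.array(f[0][:2])-q[:2]))
E
```

```text
9.5 [616.83539113  30.48211497 276.34722623] [-3.14012981 -0.01044155 -0.2202297 ] 65.11339804260982
[280.0, 200.3, 53.6, 71.6] 0.78
[(np.float64(614.6837624060321), np.float64(30.077558228973057), np.float64(-0.2128422345394207), np.float64(176.42745098039217)), (np.float64(614.4606576372496), np.float64(30.182929069950127), np.float64(-0.22451475060742956), np.float64(176.87058823529412))]
[85.09564432 -0.92592897]
```

View pics/w4.png

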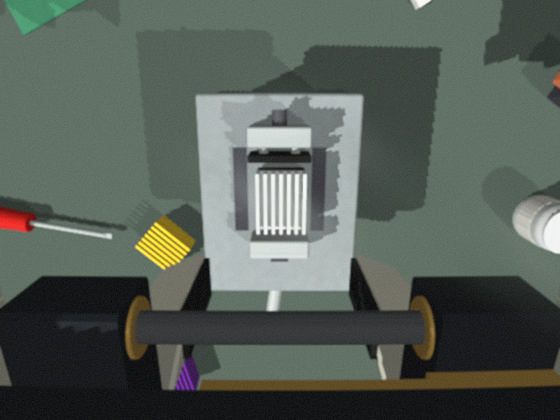

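The module stands at vise (85, −1) and is aligned. Next is the knob: I'll close the fingers and come down in front of the deck, to the right of the front arm.

Request:
jog_arm:
  dp:
    - [-0.0467, 0.013, 0]
    - [-0.0467, 0.013, 0]
    - [-0.0467, 0.013, 0]
    - [0, 0, 0.05]
    - [0, 0, 0.05]
    - [0, 0, 0.03]
    - [0, 0, 0]
    - [0, 0, 0]
  twist: [0, 0, 0, 0, 0, 0, 0, 0]
  jaw: 0.0

```text
time: 10.6
tool_pos: [470.1, 23.0, 141.1]
tcp_rot: [3.142, -0.0, -0.22]
contact_force: [-1.1, -0.0, 0.3]
grip_width: 0.5
finger_force: 0.0
```

```bash
cat >> h.py <<'E'
q0=[531.9,49.8,-.223]
def V():
    o=bot.get_obs(); c,s=np.cos(q0[2]),np.sin(q0[2]); p=np.array([[c,s],[-s,c]])@(o["tool_pos"][:2]-q0[:2]); f=np.array([[c,s],[-s,c]])@o["contact_force"][:2]
    print("t",round(o["time"],2),"vise xy",p.round(1),"z",o["tool_pos"][2].round(1),"F",f.round(1),o["contact_force"][2].round(1),"yaw",o["tcp_rot"][2].round(3),"w",round(o["grip_width"],1)); return o,p,f
E
python3 - <<'E'
from h import *
V()
W=bot.camera_params("wrist"); a=bot.capture("wrist"); cv2.imwrite("pics/w5.png",a); q=q0
for X in [(-64,0,80),(-12,70,114),(-12,-70,114)]: print(X,proj(W,T(q,X)).round(1))
E
```

```text
t 10.6 vise xy [-54.4 -39.8] z 141.1 F [-1.1 -0.3] 0.3 yaw -0.22 w 0.5
(-64, 0, 80) [215.4 244.4]
(-12, 70, 114) [ 62.  174.2]
(-12, -70, 114) [339.2 174. ]
```

View pics/w5.png

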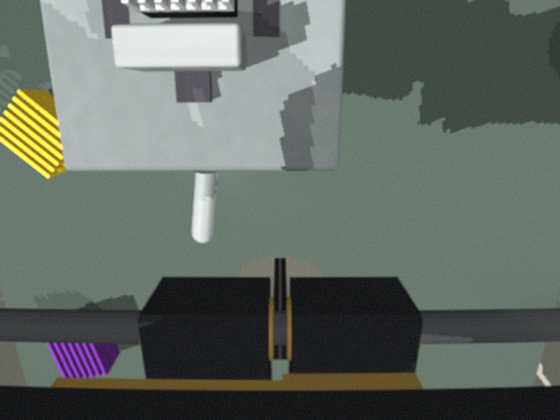

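The arm tip is at (203,240) and the fingers are to the right of it, clear. I'm descending.

Request:
jog_arm:
  dp:
    - [0, 0, 0.03]
    - [0, 0, 0.03]
    - [0, 0, 0.008]
    - [0, -0.008, 0]
    - [0, -0.004, 0]
    - [0, 0, 0]
  twist: [0, 0, 0, 0, 0, 0]

```text
time: 11.4
tool_pos: [473.0, 35.2, 73.5]
tcp_rot: [-3.141, -0.002, -0.219]
contact_force: [-0.1, -0.6, -0.3]
grip_width: 0.4
finger_force: 0.0
```

Request:
jog_arm:
  dp:
    - [0, -0.004, 0]
    - [0, -0.004, 0]
    - [0, -0.002, 0]
    - [0, 0, 0]
  twist: [0, 0, 0, 0]

```text
time: 11.9
tool_pos: [474.5, 44.7, 72.4]
tcp_rot: [3.141, 0.0, -0.22]
contact_force: [0.4, -0.2, -0.2]
grip_width: 0.5
finger_force: 0.0
```

```bash
sed -i 's/531.9,49.8/533.8,49.6/' h.py; python3 - <<'E'
from h import *
V()
E
```

```text
t 11.9 vise xy [-56.7 -17.9] z 72.4 F [ 0.4 -0.1] -0.2 yaw -0.22 w 0.5
```

Request:
jog_arm:
  dp:
    - [0, -0.003, 0]
    - [0, -0.003, 0]
    - [0, -0.003, 0]
    - [0, 0, 0]
  twist: [0, 0, 0, 0]

```text
time: 12.4
tool_pos: [476.4, 52.3, 72.6]
tcp_rot: [3.14, -0.0, -0.22]
contact_force: [-1.8, -6.7, 1.0]
grip_width: 0.7
finger_force: 2.9
```

Contact with the arm: it reads about 7 N, which matches free turning. I'm sweeping it along the arc.

Request:
jog_arm:
  dp:
    - [0.0005, -0.004, 0]
    - [0.0005, -0.004, 0]
    - [0.0005, -0.004, 0]
    - [0.0015, -0.004, 0]
    - [0.0018, -0.004, 0]
    - [0.002, -0.004, 0]
    - [0.0025, -0.004, 0]
    - [0.003, -0.004, 0]
    - [0.003, -0.003, 0]
    - [0, 0, 0]
  twist: [0, 0, 0, 0, 0, 0, 0, 0, 0, 0]

```text
time: 13.65
tool_pos: [498.1, 83.2, 72.6]
tcp_rot: [3.139, 0.002, -0.22]
contact_force: [-4.8, -5.9, 4.9]
grip_width: 0.6
finger_force: 4.1
```

```bash
python3 - <<'E'
from h import *
o,p,f=V(); print("torque",(p[1])*f[0]-p[0]*f[1], o["moment"])
E
```

```text
t 13.65 vise xy [-42.3  24.9] z 72.6 F [-3.3 -6.8] 4.9 yaw -0.22 w 0.6
torque -371.8181689025989 [-0.95481147  0.6748376  -0.01147161]
```

Request:
jog_arm:
  dp:
    - [-0.002, 0.006, 0]
    - [0, 0, -0.04]
    - [0, 0.04, 0]
    - [0.007, 0.042, 0]
    - [0.008, 0, 0]
    - [0, 0, 0]
    - [0, 0, 0.038]
    - [0, 0, 0.002]
    - [0, 0, 0]
  twist: [0, 0, 0, 0, 0, 0, 0, 0, 0]

```text
time: 14.78
tool_pos: [492.7, -3.9, 72.9]
tcp_rot: [-3.142, 0.0, -0.219]
contact_force: [0.0, -0.4, 0.3]
grip_width: 0.7
finger_force: 0.0
```

```bash
python3 - <<'E'
from h import *
o,p,f=V()
b=bot.capture("side"); cv2.imwrite("pics/s2.png",cv2.resize(b[150:270,180:340],None,fx=5,fy=5,interpolation=cv2.INTER_CUBIC))
P=bot.camera_params("side")
for a in (.8,.95,1.1):
    print(a,[((proj(P,T(q0,(-64*np.cos(t),64*np.sin(t),80)))-[180,150])*5).round() for t in(a,a-np.pi/2)])
E
```

```text
t 14.78 vise xy [-28.2 -61.2] z 72.9 F [ 0.1 -0.3] 0.3 yaw -0.219 w 0.7
0.8 [array([378., 461.]), array([547., 390.])]
0.95 [array([356., 459.]), array([543., 402.])]
1.1 [array([335., 454.]), array([536., 413.])]
```

View pics/s2.png

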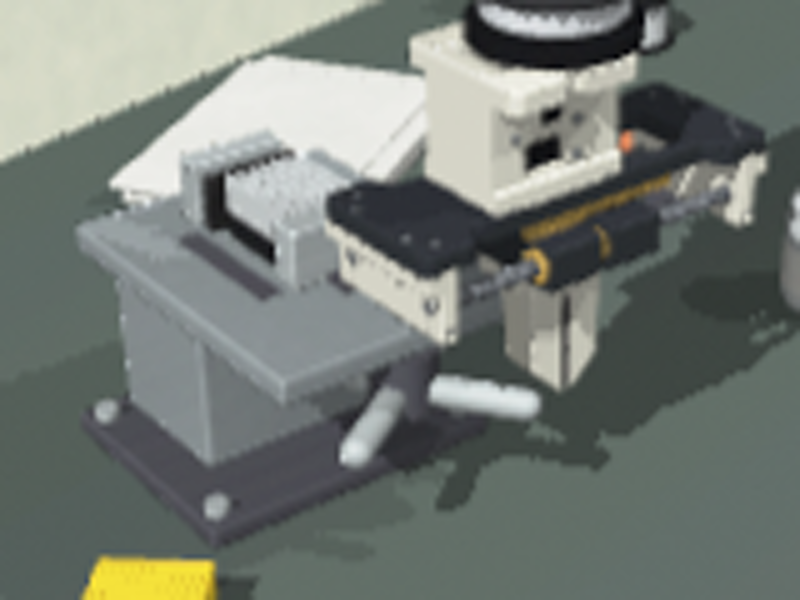

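The tips at (352,455) and (535,403) fit q ≈ 0.97. The fingers are to the right of the next arm. I'm continuing with that arm.

Request:
jog_arm:
  dp:
    - [-0.001, -0.008, 0]
    - [-0.001, -0.006, 0]
    - [-0.001, -0.004, 0]
    - [-0.002, -0.003, 0]
    - [-0.002, -0.003, 0]
    - [-0.002, -0.003, 0]
    - [0, 0, 0]
  twist: [0, 0, 0, 0, 0, 0, 0]

```text
time: 15.7
tool_pos: [490.4, 22.8, 73.5]
tcp_rot: [3.14, -0.003, -0.219]
contact_force: [-0.3, -6.8, 4.6]
grip_width: 0.4
finger_force: 4.0
```

```bash
python3 - <<'E'
from h import *
o,p,f=V(); print("torque",(p[1])*f[0]-p[0]*f[1])
E
```

```text
t 15.7 vise xy [-36.4 -35.7] z 73.5 F [ 1.2 -6.7] 4.6 yaw -0.219 w 0.4
torque -286.0583489599948
```

Request:
jog_arm:
  dp:
    - [-0.0015, -0.0035, 0]
    - [-0.001, -0.003, 0]
    - [0, 0, 0]
    - [0, 0, 0]
  twist: [0, 0, 0, 0]

```text
time: 16.2
tool_pos: [489.5, 29.7, 73.6]
tcp_rot: [3.14, -0.003, -0.22]
contact_force: [-0.3, -7.1, 5.9]
grip_width: 0.5
finger_force: 4.5
```

```bash
cat >> h.py <<'E'
def K():
    o,p,f=V(); out=[]
    for dx in(-9.5,9.5):
        C=p+[dx,9]; a=np.arctan2(C[1],-C[0])+np.arcsin(7/np.hypot(*C)); out.append((a,C))
    a,C=max(out,key=lambda t:t[0]) if False else (out[0] if out[0][0]<0 else out[1])
    print("arm a",round(a,3),"q",round(a+np.pi/2,3),"torque",round((C[0]*f[1]-C[1]*f[0])/1000,3))
E
python3 -c "
from h import *
K()"
```

```text
t 16.2 vise xy [-38.8 -29.2] z 73.6 F [ 1.3 -7. ] 5.9 yaw -0.22 w 0.5
arm a -0.262 q 1.308 torque 0.362
```

Request:
jog_arm:
  dp:
    - [-0.0008, -0.003, 0]
    - [0, 0, 0]
    - [0, 0, 0]
  twist: [0, 0, 0]

```text
time: 16.58
tool_pos: [489.4, 32.7, 73.7]
tcp_rot: [3.14, -0.003, -0.22]
contact_force: [-1.1, -7.7, 6.4]
grip_width: -0.0
finger_force: 4.9
```

```bash
python3 -c "
from h import *
K()"
```

```text
t 16.57 vise xy [-39.6 -26.3] z 73.7 F [ 0.6 -7.7] 6.4 yaw -0.22 w -0.0
arm a -0.204 q 1.367 torque 0.391
```

Request:
jog_arm:
  dp:
    - [-0.0008, -0.003, 0]
    - [0, 0, 0]
    - [0, 0, 0]
  twist: [0, 0, 0]

```text
time: 16.95
tool_pos: [489.4, 35.6, 73.8]
tcp_rot: [3.14, -0.003, -0.22]
contact_force: [-1.4, -8.0, 7.5]
grip_width: 0.5
finger_force: 5.4
```

```bash
python3 -c "
from h import *
K()"
```

```text
t 16.95 vise xy [-40.2 -23.4] z 73.8 F [ 0.4 -8.1] 7.5 yaw -0.22 w 0.5
arm a -0.147 q 1.424 torque 0.411
```

Request:
jog_arm:
  dp:
    - [-0.0005, -0.003, 0]
    - [0, 0, 0]
    - [0, 0, 0]
  twist: [0, 0, 0]

```text
time: 17.32
tool_pos: [489.6, 38.4, 73.9]
tcp_rot: [3.139, -0.003, -0.22]
contact_force: [-1.1, -9.8, 8.7]
grip_width: 0.9
finger_force: 6.4
```

```bash
python3 -c "
from h import *
K()"
```

```text
t 17.32 vise xy [-40.7 -20.7] z 73.9 F [ 1.1 -9.8] 8.7 yaw -0.22 w 0.9
arm a -0.092 q 1.479 torque 0.505
```

Request:
jog_arm:
  dp:
    - [-0.0005, -0.003, 0]
    - [0, 0, 0]
    - [0, 0, 0]
  twist: [0, 0, 0]

```text
time: 17.7
tool_pos: [489.8, 40.9, 74.1]
tcp_rot: [3.139, -0.004, -0.22]
contact_force: [-2.2, -13.0, 9.7]
grip_width: 0.4
finger_force: 7.9
```

```bash
python3 -c "
from h import *
K()"
```

```text
t 17.7 vise xy [-41.  -18.2] z 74.1 F [  0.8 -13.2] 9.7 yaw -0.22 w 0.4
arm a -0.043 q 1.528 torque 0.672
```

```bash
cat >> h.py <<'E'
def Q():
    o,p,f=V(); print("M",o["moment"].round(3),"dx contact",(o["moment"][2]/f[1]*1e3).round(1),"torque",((p[0]*f[1]-p[1]*f[0])/1000+o["moment"][2]).round(3))
E
python3 -c "
from h import *
K();Q()"
```

```text
t 17.7 vise xy [-41.  -18.2] z 74.1 F [  0.8 -13.2] 9.7 yaw -0.22 w 0.4
arm a -0.043 q 1.528 torque 0.672
t 17.7 vise xy [-41.  -18.2] z 74.1 F [  0.8 -13.2] 9.7 yaw -0.22 w 0.4
M [-1.897  0.332 -0.104] dx contact 7.9 torque 0.45
```

The moment shows that contact has moved to the inner finger edge. The true torque is 0.45 N m, so about 8 N clamping. I'll back off, shift outward for a better lever, and go on.

Request:
jog_arm:
  dp:
    - [0, 0.006, 0.001]
    - [-0.012, 0, 0]
    - [0, 0, 0]
    - [0, -0.003, 0]
    - [0, -0.003, 0]
    - [0, 0, 0]
    - [0, 0, 0]
  twist: [0, 0, 0, 0, 0, 0, 0]

```text
time: 18.58
tool_pos: [476.0, 44.4, 71.4]
tcp_rot: [3.139, 0.002, -0.219]
contact_force: [-4.6, -9.5, 3.4]
grip_width: 0.5
finger_force: 4.9
```

```bash
python3 -c "
from h import *
Q()"
```

```text
t 18.57 vise xy [-55.2 -17.9] z 71.4 F [ -2.4 -10.3] 3.4 yaw -0.219 w 0.5
M [-1.435  0.748 -0.044] dx contact 4.3 torque 0.48
```

Request:
jog_arm:
  dp:
    - [0, -0.003, 0]
    - [0, 0, 0]
    - [0, 0, 0]
  twist: [0, 0, 0]

```text
time: 18.95
tool_pos: [476.5, 47.0, 71.4]
tcp_rot: [3.138, 0.002, -0.219]
contact_force: [-5.7, -11.1, 4.3]
grip_width: 0.6
finger_force: 5.8
```

```bash
python3 -c "
from h import *
Q()"
```

```text
t 18.95 vise xy [-55.3 -15.3] z 71.4 F [ -3.1 -12.1] 4.3 yaw -0.219 w 0.6
M [-1.822  0.874 -0.025] dx contact 2.1 torque 0.597
```

```bash
python3 - <<'E'
from h import *
import io,contextlib
c,s=np.cos(q0[2]),np.sin(q0[2]);R=np.array([[c,s],[-s,c]]);r=[]
for i in range(8):
    o=bot.get_obs();p=R@(o["tool_pos"][:2]-q0[:2]);f=R@o["contact_force"][:2]
    r.append([(p[0]*f[1]-p[1]*f[0])/1000+o["moment"][2],*f,o["moment"][2],*p]); a=bot.capture("wrist")
print(np.mean(r,0).round(3),np.std(r,0).round(3))
E
```

```text
[ 5.8500e-01 -2.5850e+00 -1.2042e+01 -4.2000e-02 -5.5327e+01 -1.5229e+01] [0.036 0.45  0.479 0.019 0.009 0.015]
```

About 19 N by the averaged feel. I'll nudge it slightly, then read it again.

Request:
jog_arm:
  dp:
    - [0, -0.0015, 0]
    - [0, 0, 0]
    - [0, 0, 0]
  twist: [0, 0, 0]

```text
time: 19.73
tool_pos: [476.8, 48.2, 71.4]
tcp_rot: [3.138, 0.002, -0.219]
contact_force: [-6.3, -11.9, 5.3]
grip_width: 0.2
finger_force: 6.5
```

```bash
python3 - <<'E'
from h import *
c,s=np.cos(q0[2]),np.sin(q0[2]);R=np.array([[c,s],[-s,c]]);r=[]
for i in range(8):
    o=bot.get_obs();p=R@(o["tool_pos"][:2]-q0[:2]);f=R@o["contact_force"][:2]
    r.append([(p[0]*f[1]-p[1]*f[0])/1000+o["moment"][2],*f,o["moment"][2],*p]); a=bot.capture("wrist")
print(np.mean(r,0).round(3),np.std(r,0).round(3))
E
```

```text
[ 6.3800e-01 -2.9740e+00 -1.3270e+01 -5.5000e-02 -5.5333e+01 -1.3968e+01] [0.036 0.425 0.369 0.019 0.015 0.009]
```

Request:
jog_arm:
  dp:
    - [0, 0.01, 0]
    - [-0.005, 0.01, 0]
    - [-0.01, 0, -0.04]
    - [-0.02, 0, -0.06]
    - [0.04, -0.01, -0.05]
    - [0.05, -0.01, -0.05]
    - [0.05, 0, 0]
    - [0, 0, 0]
    - [0, 0, 0]
  twist: [0, 0, 0, 0, 0, 0, 0, 0, 0]

```text
time: 21.25
tool_pos: [571.9, 27.1, 261.9]
tcp_rot: [3.141, 0.002, -0.22]
contact_force: [0.1, -0.3, 0.8]
grip_width: 0.3
finger_force: 0.0
```

```bash
python3 - <<'E'
from h import *
o,p,f=V();W=bot.camera_params("wrist"); a=bot.capture("wrist")
ds=bot.masks_of("wrist","module"); t=T(q0,(90,0,130))
d=min(ds,key=lambda d:np.hypot(*(at_z(W,d["bbox"][:2],130)-t)[:2])); print(d["bbox"],d["confidence"],fitmod([(W,d["pixels"])],t,z0=114,yaws=[-.22,-.3])[:1])
cv2.imwrite("pics/w6.png",a)
E
```

```text
t 21.25 vise xy [ 42.1 -13.5] z 261.9 F [ 0.2 -0.3] 0.8 yaw -0.22 w 0.3
[261.0, 133.3, 60.2, 72.1] 0.97 [(np.float64(626.5384928408305), np.float64(27.492123717705212), np.float64(-0.21338749732005674), np.float64(125.34117647058824))]
```

View pics/w6.png

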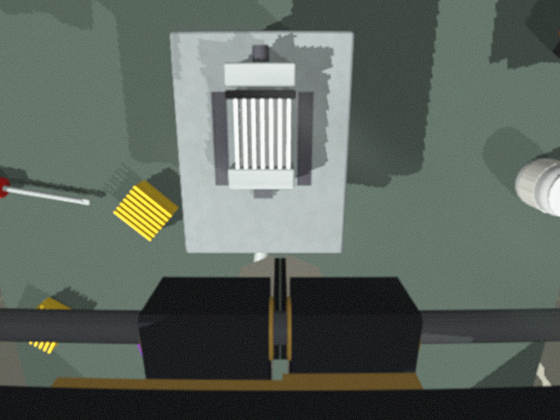

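The module sits snugly between jaw and pad at (261,133), aligned and near the centre line. The arm is clear. Handing in.

```bash
python3 -c "
from plant import bot
print(bot.close_job())"
```

```text
the job is handed in; nothing more can be done
None
```

The module stands on the vise bed, fins from jaw to rear stop, and is clamped at about 20 N judged by the knob's feel (my estimates ranged from 15 to 24 N). I left the bystanders alone, the arm is clear, and the job is handed in; the hand-in returned no verdict.

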